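# Load the drilling jig and hold the bracket in its corner

## Robot

A 6-joint arm with a two-finger parallel gripper is mounted at the origin on the work surface. World frame = base frame: x ahead of the robot, y to its left, z up, the work surface at z = 0. Lengths are in m, angles in rad, forces in N, time in s.
With the tool pointing down it reaches from about 0.4 to 0.925 m from the base axis. Payload 3.4 kg.
Tool frame: the origin (TCP) lies on the front face of the gripper's body, between the roots of the fingers; the fingertips stand 73 mm ahead of it and the grasp point (between the pads) lies ahead of it (arm.tcp_to_grasp is the z of the grasp point in the tool frame, in m); z points along the fingers, y is the line along which they close (so a half turn about z gives the same grasp; the last joint's range is limited). The gripper opens to 85 mm and grips with 20 to 120 N. Pads are 22 mm wide; open, the fingers measure 114 mm over their backs; the gripper's body (76 mm by 85 mm) begins 54 mm behind the grasp point. The pads swing forward as they close: fully open they stand 13 mm farther back than shut.
Start: joints at [-1.347, 0.307, 1.506, -0, 1.328, -0.073], TCP at [0.168, -0.55, 0.304] pointing down, gripper open.
Joint ranges: [-3.12, 3.12], [-1.05, 2.28], [0.14, 2.33], [-1.42, 4.57], [0.1, 2.73], [-2.68, 2.68]. Speed limits (rad/s): [2.57, 2.57, 3.14, 3.14, 3.14, 3.14].

## Interface

Orientations are given as a unit quaternion [x, y, z, w].
In Python, from workcell import telemetry, viewer, close_job, arm gives the robot as it stands.
- The arm moves only by the shell command python3 -m handwheel 'ROWS' [FORCE]. ROWS is JSON, a list of rows, each a list of 7 numbers: the shift along the world's x, y, z scaled (see below), then the turn, a rotation vector about the world's x, y, z scaled (see below), then the opening, from 0 (shut) to 1 (fully open). In form: [[x, y, z, rx, ry, rz, jaw], ...]. A call has 1 to 12 rows; each row shifts and turns the commanded pose from where the row before left it; what a row does not reach is not made up. The controller multiplies each number of a shift by 0.1 m and each number of a turn by 180 degrees. A row lasts 1/8 s, in which the tool goes at most 62.5 mm and 10.7 degrees, less where a joint would pass 70% of its speed; a pose out of reach is approached as far as the arm can. A call with a number of a shift or a turn outside -1 to 1 is refused whole. A call with a gripper value outside its range is refused whole. The fingers move at their own pace and stop on an object; FORCE is the grip in N (left out, the last holds). Time passes only in rows, so rows that do not move let the fingers close. It gives the time, the measured TCP pose, the force, the opening and the grip force at its end, in the units of the state.
- telemetry.sense(): the state, without advancing time (a new reading comes with each control period).
- viewer.read_camera(name): name is "scene" or "side" or "wrist"; returns the picture (480x640x3 uint8, blue, green, red); there is no depth.
- viewer.camera_info(name): a dict with "fx", "fy", "cx", "cy" (pixels), "R" (3x3) and "t" (3): a world point X has camera coordinates R X + t. Camera axes: x right, y down, z forward; pixel columns grow to the right and rows downward; lengths in m; the calibration is good to about 2 mm. The wrist camera is an equidistant fisheye: a pixel r from the principal point sees the ray r / f radians off the axis. A picture is of the moment at which its call begins: read the wrist's pose just before it. camera_info takes no time and is no camera call; for the wrist camera it gives the pose at the moment of the call.
- close_job(): hands the job in; it is judged then, once.
The state is a dict: "time": time; "q": joint angles; "qd": joint speeds; "tau": joint torques, N m; "ee_pos": TCP position; "orientation": TCP orientation; "wrist_force": force on the tool from outside, world axes, zero at the start; "wrist_torque": the same for the moment, N m; "opening": finger opening in m; "grasp_force": force on a finger pad.
Only numpy, scipy, OpenCV 4.12 (cv2) and the standard library are available. Lean on these libraries where they do the work, as an engineer would, in place of code of your own. Each camera call takes 0.05 s, during which the arm holds its last target. There are 200 camera calls.

## Task

Clear the dark wood offcut off the drilling jig into the red scrap tray, then lay the aluminium bracket flat on the jig plate, its long side against the long blue fence and its end against the end fence, and press it firmly into the corner so it touches both fences at once. Finish while still holding it pressed there with the gripper, ready for drilling: do not let go. Leave the spray can, bit stand, pipe tee, tape and jar where they are.

Things in the scene. Friction and masses are not known exactly. Their poses are not given: they have to be found in the camera images.
- jig: Corner drilling jig, fixed to the bench: plywood base plate 220 (x) x 200 (y) x 18 mm (z), two low blue fences on it. Origin at the centre of the base's underside; its top is at z = +18 mm. The long fence stands along the +y edge, the end fence along the +x edge. The fences are rigid and their tops are at z = +32 mm (14 mm above the plate).
- corner (a point): The inside corner on the plate's top where the two fences' inner faces meet (jig frame x +90, y +80, z +18 mm; same axes as the jig). The plate lies on the -x, -y side of it. A bracket fully home has its centre 45 mm to -x and 30 mm to -y of here.
- long_fence: Blue bar 200 x 20 x 14 mm along the jig's x, part of the jig; origin at its centre. Its inner face looks to the jig's -y, at jig y = +80 mm.
- end_fence: Blue bar 20 x 160 x 14 mm along the jig's y, part of the jig; origin at its centre. Its inner face looks to the jig's -x, at jig x = +90 mm. Friction of the bracket on plate and fences is about 0.5 to 0.7: pressed hard on one fence, it drags when slid towards the other.
- bracket: Loose aluminium bracket, about 0.2 to 0.4 kg: foot 90 (x) x 60 (y) x 14 mm (z), and on its middle an upright web 56 (x) x 12 (y) mm, from 14 to 60 mm above the underside, that can be pinched across y from above. Origin at the centre of the underside, z up; the same after a half turn. Starts foot down on the bench beside the jig.
- offcut: Loose dark wood offcut, 50 (x) x 30 (y) x 45 mm (z), light; origin at the centre of its underside. Starts standing on the jig plate near the corner, where the bracket has to go.
- tray: Red open scrap tray, fixed to the bench, 170 (x) x 140 (y) x 50 mm high outside, walls and floor 5 mm; origin at the centre of its underside.
- spray_can: Bystander: yellow-and-white spray can, 64 mm diameter, 180 mm tall; origin at the centre of its foot.
- bit_stand: Bystander: green drill-bit stand, 50 x 180 x 40 mm, steel bits standing up to 65 mm out of it; origin at the centre of its underside.
- pipe_tee: Bystander: white plastic pipe tee lying down, about 100 x 90 x 56 mm; origin under its middle.
- tape_roll: Bystander: blue ring of tape lying flat, 100 mm outside diameter, 24 mm high; origin under its middle.
- wax_tin: Bystander: small red jar with steel cap, 72 mm diameter, 70 mm tall; origin at the centre of its foot.

How it is judged:
By the outcome, as a careful person would: the job done as asked, in the order asked, and still so for the second after the job is handed in, while the arm keeps its last pose, push and grip.
It also fails if it takes over 69 s, if anything falls off the work surface, if the arm or the gripper's body presses on something with over 40 N, if the wrist force passes 120 N, or if a joint passes its speed limit or range.

## Working session

There is one attempt and no reset: what is moved stays moved. The work goes in short steps, Python scripts to look and compute and a shell command to move; the robot and the scene stay as the last step left them, time stands still between calls to the robot, and variables do not carry over. Pictures are saved under pics/ and viewed, at most 10 in all, crops included, and the job is handed in when it is done.

```bash
mkdir -p pics; python3 - <<'E'
from workcell import telemetry, viewer, arm
import cv2
for n in ("scene","side"):
    cv2.imwrite(f"pics/{n}0.png",viewer.read_camera(n)); c=viewer.camera_info(n); print(n,c)
print(arm.tcp_to_grasp, telemetry.sense())
E
```

```text
scene {'fx': 496.86659493519136, 'fy': 496.86659493519136, 'cx': 320.0879454270141, 'cy': 238.2797420791135, 'R': array([[ 0.59508357,  0.80363427, -0.00689271],
       [ 0.69098376, -0.5160089 , -0.50623736],
       [-0.41038639,  0.29649079, -0.86236664]]), 't': array([-0.380654  , -0.41179184,  1.27643505])}
side {'fx': 490.26754743502147, 'fy': 490.26754743502147, 'cx': 321.0314440197415, 'cy': 240.9885855477713, 'R': array([[-0.98458095, -0.17323067,  0.02432059],
       [-0.11657907,  0.54612965, -0.82954911],
       [ 0.13042115, -0.81959352, -0.55790392]]), 't': array([0.603207  , 0.11981438, 0.91002167])}
0.0539 {'time': 0.1, 'q': array([-1.34749151e+00,  3.07518082e-01,  1.50756367e+00, -4.19655044e-06,
        1.32839467e+00, -7.34860166e-02]), 'qd': array([ 9.39816191e-04, -2.83303189e-04, -1.70171454e-03,  4.15430797e-05,
        8.26546069e-04, -1.74330068e-03]), 'tau': array([ 1.02319311e-03, -4.58527780e+01, -2.52608138e+01, -1.02510512e-04,
        5.54957733e-03,  2.58121716e-06]), 'ee_pos': array([ 0.16803266, -0.54937823,  0.30305374]), 'orientation': array([ 9.89009077e-01,  1.47851811e-01, -7.25209888e-05, -9.39093454e-04]), 'wrist_force': array([-0.03056764,  0.26163371, -0.85045842]), 'wrist_torque': array([-0.03847492, -0.00191776, -0.01192042]), 'grasp_force': 0.0, 'opening': 0.085264383009919}
```

View pics/scene0.png

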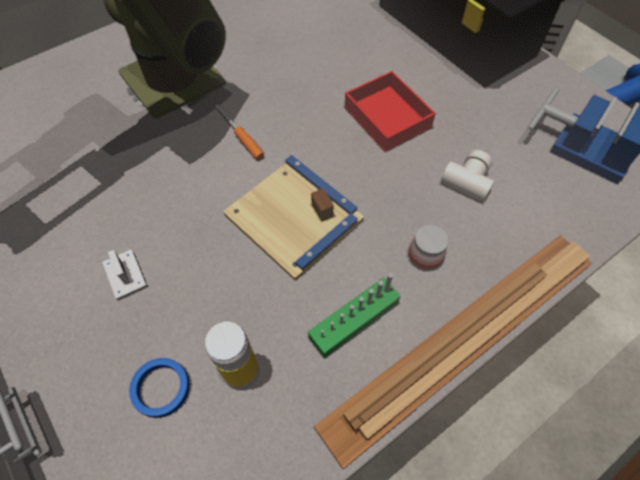

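View pics/side0.png

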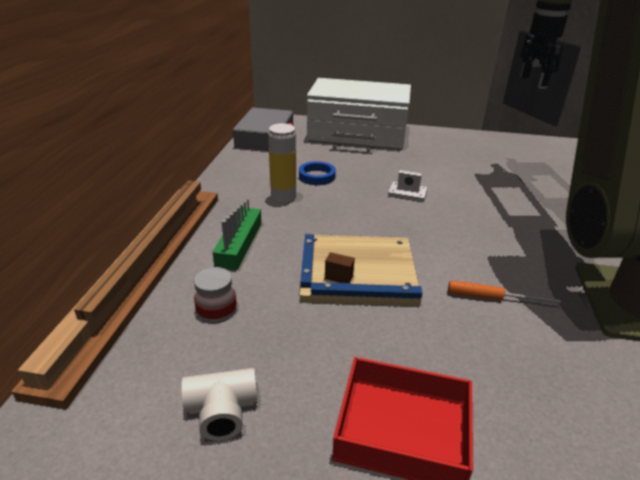

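Scene view: tray at (390,108), offcut (322,203) near the fence corner at (355,212), bracket (123,272). The side view agrees: offcut (340,267), bracket (408,186), tray (405,418).

```bash
cat > h.py <<'E'
import numpy as np, cv2
def ray(c,uv,fish=False):
    x=(uv[0]-c['cx'])/c['fx']; y=(uv[1]-c['cy'])/c['fy']
    if fish:
        r=np.hypot(x,y); s=np.sin(r)/r if r>1e-9 else 1.; d=np.array([x*s,y*s,np.cos(r)])
    else: d=np.array([x,y,1.])
    R=np.array(c['R']); return -R.T@np.array(c['t']), R.T@d
def plane(c,uv,z,fish=False):
    o,d=ray(c,uv,fish); return o+d*(z-o[2])/d[2]
def proj(c,X,fish=False):
    p=np.array(c['R'])@np.array(X)+c['t']
    if fish:
        r=np.hypot(*p[:2]); th=np.arctan2(r,p[2]); q=p[:2]/r*th
    else: q=p[:2]/p[2]
    return q*[c['fx'],c['fy']]+[c['cx'],c['cy']]
def blobs(img,kind,amin=60):
    h=cv2.cvtColor(img,cv2.COLOR_BGR2HSV); H,S,V=[h[...,i].astype(int) for i in range(3)]
    m={'blue':(H>100)&(H<130)&(S>120)&(V>40),'red':((H<5)|(H>174))&(S>170)&(V>70),
       'dark':(S>90)&(V<95)&((H<18)|(H>170)),'white':(S<40)&(V>165)}[kind].astype(np.uint8)
    n,l,st,ce=cv2.connectedComponentsWithStats(m)
    return [((l==i),st[i],ce[i]) for i in range(1,n) if st[i][4]>amin]
E
python3 - <<'E'
from h import *
from workcell import viewer
np.set_printoptions(precision=4,suppress=True)
for n in ("scene","side"):
    c=viewer.camera_info(n); im=cv2.imread(f"pics/{n}0.png"); print(n,'cam',-c['R'].T@c['t'])
    for k,z in (('blue',.032),('red',.05),('dark',.04),('white',.014)):
        for m,s,ce in blobs(im,k):
            ys,xs=np.nonzero(m)
            P=np.array([plane(c,p,z)[:2] for p in zip(xs,ys)]).astype(np.float32)
            r=cv2.minAreaRect(P*1000)
            if max(r[1])<260: print(k,s,ce.round(),'rect mm',[np.round(v,1) for v in r])
E
```

```text
scene cam [ 1.0349 -0.285   0.8897]
blue [607  64  33  40 693] [629.  87.] rect mm [array([733. , 881.7]), array([ 68.6, 146.6]), np.float64(7.4)]
blue [576  96  33  36 583] [592. 113.] rect mm [array([733. , 721.5]), array([ 40.5, 115.2]), np.float64(17.9)]
blue [622 107  18  44 399] [633. 131.] rect mm [array([814.5, 756.5]), array([ 36.4, 142.2]), np.float64(35.5)]
blue [568 127  56  50 802] [600. 149.] rect mm [array([817. , 658.4]), array([123.5, 114.1]), np.float64(15.4)]
blue [297 231  39  37 262] [314. 251.] rect mm [array([641.7,  -8.7]), array([ 16.7, 102. ]), np.float64(8.8)]
blue [ 130  359   59   58 1355] [158. 387.] rect mm [array([ 698.2, -385.4]), array([100.1,  95.9]), np.float64(53.4)]
red [ 357   87   65   50 1637] [389. 111.] rect mm [array([455.5, 331.5]), array([100.2, 128. ]), np.float64(85.8)]
dark [350  74  80  42 820] [391.  92.] rect mm [array([428.3, 360.2]), array([122.7, 152.4]), np.float64(86.0)]
dark [346  97  88  53 923] [389. 128.] rect mm [array([477.3, 298.7]), array([211.2, 128.3]), np.float64(36.1)]
dark [612 450  28  30 436] [630. 469.] rect mm 
[... 1227 characters left out ...]
oat64(86.2)]
dark [195 294  41  25 449] [216. 310.] rect mm [array([754.9, 205. ]), array([67.2, 54.4]), np.float64(25.4)]
dark [ 338  361  131  104 2930] [416. 390.] rect mm [array([435.5, 344.6]), array([129.7, 161.7]), np.float64(85.7)]
dark [ 332  439  140   41 2728] [394. 463.] rect mm [array([441.8, 431.5]), array([ 30.4, 168.7]), np.float64(86.1)]
white [269 123  26  10 186] [281. 128.] rect mm [array([ 861.5, -678.5]), array([75.6, 77.6]), np.float64(68.8)]
white [389 181  38  16 218] [408. 190.] rect mm [array([ 450.5, -344.8]), array([61. , 90.3]), np.float64(82.3)]
white [ 181  368   75   51 2240] [218. 389.] rect mm [array([700.6, 351.9]), array([107.7,  80. ]), np.float64(21.1)]
```

```bash
python3 -m handwheel '[[0.46,0.34,0,0,0,0,1],[0.46,0.34,0,0,0,0,1],[0.46,0.34,0,0,0,0,1],[0.46,0.34,0,0,0,0,1],[0.46,0.34,0,0,0,0,1],[0.3,0.2,0,0,0,0,1],[0,0,0,0,0,0,1]]'
python3 - <<'E'
from workcell import viewer
import cv2,pickle
c=viewer.camera_info("wrist"); cv2.imwrite("pics/w1.png",viewer.read_camera("wrist")); pickle.dump(c,open("w1.pkl","wb"))
E
python3 -m handwheel '[[0.2,0.55,0,0,0,0,1],[0.2,0.55,0,0,0,0,1],[0.2,0.55,0,0,0,0,1],[0.2,0.55,0,0,0,0,1],[0.2,0.55,0,0,0,0,1],[0.2,0.55,0,0,0,0,1],[0,0,0,0,0,0,1]]'
python3 - <<'E'
from workcell import viewer
import cv2,pickle
c=viewer.camera_info("wrist"); cv2.imwrite("pics/w2.png",viewer.read_camera("wrist")); pickle.dump(c,open("w2.pkl","wb"));print(c)
E
```

```text
time: 0.98
ee_pos: [0.43, -0.3581, 0.3034]
orientation: [0.989, 0.15, 0.0, -0.0]
wrist_force: [-1.5, -0.4, -0.3]
opening: 0.0857
grasp_force: 0.0
time: 1.9
ee_pos: [0.5487, -0.0276, 0.3037]
orientation: [0.989, 0.15, 0.0, -0.0]
wrist_force: [-0.2, 0.1, -0.0]
opening: 0.0854
grasp_force: 0.0
{'fx': 371.64829954431775, 'fy': 371.64829954431775, 'cx': 321.2315961325516, 'cy': 237.23492507510167, 'R': array([[ 0.2964963 , -0.95503303, -0.00136427],
       [-0.91739896, -0.28520905,  0.2775517 ],
       [-0.26546014, -0.08104147, -0.96070973]]), 't': array([-0.18876105,  0.45922889,  0.52139413])}
```

View pics/w1.png

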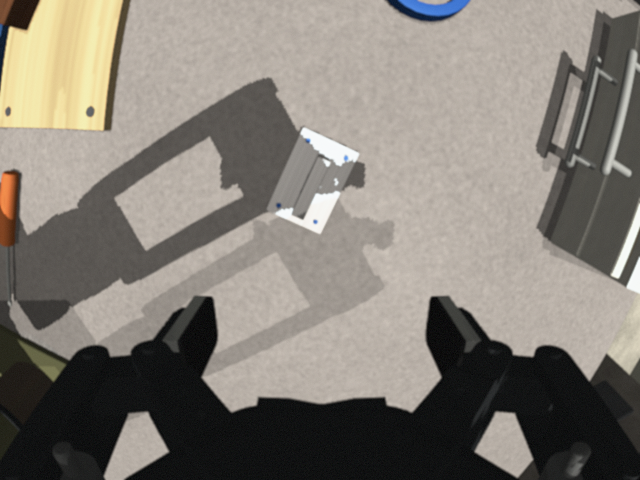

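View pics/w2.png

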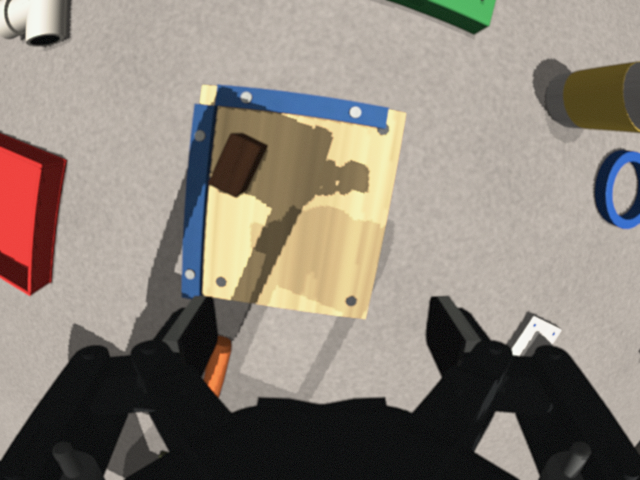

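w1: bracket foot corners about (304,127), (358,152), (320,233), (270,208). w2: long fence along the left (x 183–212, y 105–298), end fence along the top (210,88)–(388,130), inner corner near (213,106), offcut near (239,165), close to the long fence.

```bash
python3 - <<'E'
from h import *
import pickle
np.set_printoptions(precision=1,suppress=True)
for n,ks in (("w1",(('white',.014),)),("w2",(('blue',.032),('dark',.063)))):
    c=pickle.load(open(n+".pkl","rb")); im=cv2.imread(f"pics/{n}.png"); print(n,'cam',-c['R'].T@c['t']*1000)
    for k,z in ks:
        for m,s,ce in blobs(im,k,150):
            ys,xs=np.nonzero(m)
            if ys.min()>280 or s[4]>20000: continue
            P=np.array([plane(c,p,z,True)[:2] for p in zip(xs,ys)]).astype(np.float32)*1000
            r=cv2.minAreaRect(P); print(k,s,ce.round(),[np.round(v,1) for v in r])
c=pickle.load(open("w1.pkl","rb"))
print('bracket corners',np.array([plane(c,p,.014,True)[:2]*1000 for p in ((304,127),(358,152),(320,233),(270,208))]))
c=pickle.load(open("w2.pkl","rb"))
print('plate corners (base)',np.array([plane(c,p,.018,True)[:2]*1000 for p in ((202,85),(406,112),(366,318))]))
print('off top?',np.array([plane(c,p,.063,True)[:2]*1000 for p in ((240,133),(267,148),(239,196),(211,183))]))
print('inner corner',plane(c,(213,106),.018,True)*1000)
E
python3 -c "
import cv2
a=cv2.imread('pics/w2.png')[80:310,170:420];b=cv2.imread('pics/w1.png')[110:250,250:400]
a=cv2.resize(a,None,fx=2,fy=2,interpolation=2);b=cv2.resize(b,None,fx=2,fy=2,interpolation=2)
b=cv2.copyMakeBorder(b,0,a.shape[0]-b.shape[0],0,0,0);cv2.imwrite('pics/crop.png',cv2.hconcat([a,b]))"
```

```text
w1 cam [ 496.9 -337.5  372.9]
white [605  51  35 125 731] [622. 120.] [array([ 662.5, -673.5]), array([165. ,  49.1]), np.float64(12.6)]
white [557  87  22  61 399] [568. 117.] [array([ 612.8, -588.5]), array([ 9.8, 72.7]), np.float64(89.7)]
white [ 115  138  127  112 6826] [176. 195.] [array([ 395.3, -209.4]), array([ 68.2, 131.4]), np.float64(43.9)]
white [611 203  29  76 604] [627. 245.] [array([ 513.6, -759.5]), array([ 20.6, 104.2]), np.float64(89.7)]
white [ 201  252  109  102 5558] [255. 300.] [array([ 297.6, -309.4]), array([ 72.9, 132.5]), np.float64(47.3)]
w2 cam [615.7  -7.  373.2]
blue [ 182   85  205  213 6641] [246. 155.] [array([564.4,  63.1]), array([135.6, 278.6]), np.float64(59.4)]
blue [ 595  151   45   77 1834] [616. 189.] [array([ 679.2, -355.3]), array([97.5, 82.7]), np.float64(29.1)]
dark [   0  133   63  161 3041] [ 41. 205.] [array([468.7, 262.8]), array([188.5,  96.2]), np.float64(22.0)]
dark [ 209  133   58   64 2245] [237. 164.] [array([569.9,  53.9]), array([34.5, 52.9]), np.float64(80.3)]
dark [  0 253  27  37 577] [ 13. 271.] [array([381. , 305.9]), array([48.8, 29.5]), np.float64(86.3)]
bracket corners [[ 497.2 -319.7]
 [ 489.7 -376.2]
 [ 401.6 -365.3]
 [ 411.5 -310.3]]
plate corners (base) [[ 629.9  118.9]
 [ 660.4  -77.4]
 [ 444.8 -110.4]]
off top? [[596.5  58.6]
 [590.5  32.9]
 [544.2  45.2]
 [548.3  72.2]]
inner corner [612.4 101.8  18. ]
```

View pics/crop.png

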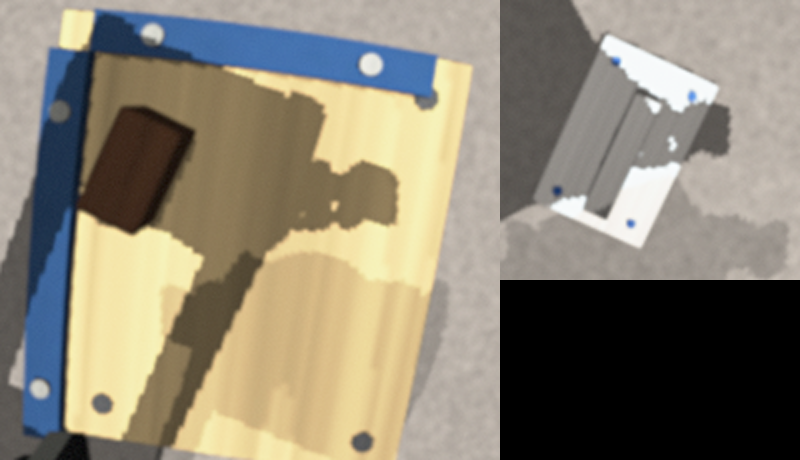

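Measured: jig yaw about 8.75° (plate sides come out at 199 and 218 mm, against 200 and 220), corner about (614,97) mm. Offcut about (568.5,56) mm with its long axis near −11°. Bracket about (450,−343) mm with its long axis near −7°. Next I grasp the offcut with the fingertips kept above the fence tops.

```bash
python3 -m handwheel '[[0.05,0.21,-0.35,0,0,-0.052,1],[0.05,0.21,-0.35,0,0,-0.052,1],[0.05,0.21,-0.35,0,0,-0.052,1],[0.05,0.21,-0.35,0,0,0,1],[0,0,-0.28,0,0,0,1],[0,0,-0.27,0,0,0,1],[0,0,0,0,0,0,1],[0,0,0,0,0,0,0.1],[0,0,0,0,0,0,0],[0,0,0,0,0,0,0],[0,0,0,0,0,0,0],[0,0,0,0,0,0,0]]' 35
```

```text
time: 3.45
ee_pos: [0.5689, 0.0541, 0.1102]
orientation: [0.995, -0.096, 0.001, 0.0]
wrist_force: [-0.9, -0.1, 6.7]
opening: 0.0299
grasp_force: 36.4
```

```bash
python3 -m handwheel '[[0,0,0.4,0,0,0,0],[-0.05,0.05,0.45,0,0,0,0],[-0.2,0.45,0,0,0,0,0],[-0.2,0.45,0,0,0,0,0],[-0.2,0.45,0,0,0,0,0],[-0.2,0.45,0,0,0,0,0],[-0.2,0.45,0,0,0,0,0],[-0.2,0.45,0,0,0,0,0],[-0.07,0.25,-0.25,0,0,0,0],[0,0,-0.35,0,0,0,0],[0,0,-0.28,0,0,0,0],[0,0,0,0,0,0,0]]'
python3 -m handwheel '[[0,0,0,0,0,0,0.6],[0,0,0,0,0,0,0.6],[0,0,0,0,0,0,0.6],[0,0,0.3,0,0,0,0.6],[0,0,0.5,0,0,0,0.6],[0,0,0.5,0,0,0,1],[0.05,-0.55,0.4,0,0,0,1],[0.05,-0.55,0,0,0,0,1],[0.05,-0.55,0,0,0,0,1],[0.05,-0.55,0,0,0,0,1],[0.05,-0.55,0,0,0,0,1]]'
python3 - <<'E'
from h import *
from workcell import viewer
a=viewer.read_camera("side");cv2.imwrite("pics/side1.png",a)
E
```

```text
time: 4.95
ee_pos: [0.4343, 0.3533, 0.1039]
orientation: [0.995, -0.096, -0.002, 0.002]
wrist_force: [-0.5, -0.3, -1.1]
opening: 0.0293
grasp_force: 35.5
time: 6.32
ee_pos: [0.4607, 0.082, 0.2735]
orientation: [0.995, -0.096, 0.001, -0.0]
wrist_force: [0.5, -0.1, 0.4]
opening: 0.0856
grasp_force: 0.0
```

View pics/side1.png

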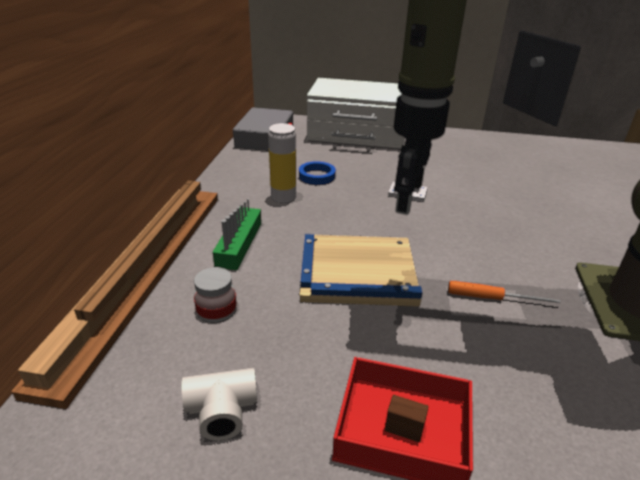

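The view shows the offcut inside the tray at (407,418) and the jig plate empty. Next is the bracket.

```bash
python3 -m handwheel '[[-0.01,-0.53,0,0,0,0.02,1],[-0.01,-0.53,0,0,0,0,1],[-0.01,-0.53,0,0,0,0,1],[-0.02,-0.53,0,0,0,0,1],[-0.02,-0.53,0,0,0,0,1],[-0.02,-0.53,0,0,0,0,1],[-0.01,-0.53,0,0,0,0,1],[-0.01,-0.54,-0.4,0,0,0,1],[0,0,-0.3,0,0,0,1],[0,0,0,0,0,0,1]]'
python3 - <<'E'
from h import *
from workcell import viewer
c=viewer.camera_info("wrist");a=viewer.read_camera("wrist");cv2.imwrite("pics/w3.png",a)
import pickle;pickle.dump(c,open("w3.pkl","wb"))
E
```

```text
time: 7.62
ee_pos: [0.4482, -0.3368, 0.2034]
orientation: [0.998, -0.066, -0.002, -0.002]
wrist_force: [-0.7, 0.3, 0.1]
opening: 0.0854
grasp_force: 0.0
```

View pics/w3.png

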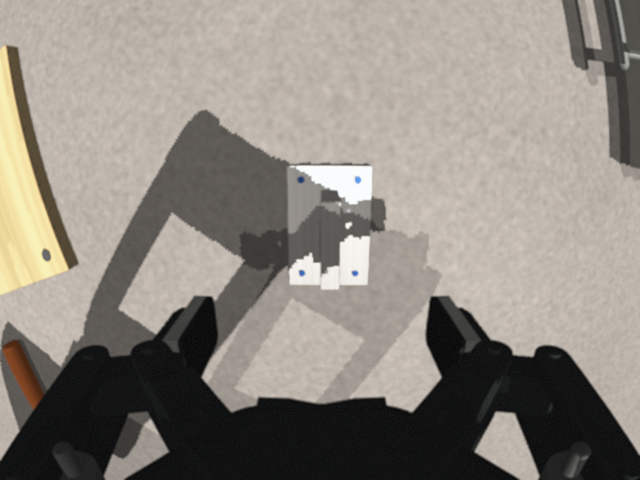

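Foot corners at (289,167), (372,167), (369,285) and (290,285): the gripper is square to the bracket.

```bash
python3 - <<'E'
from h import *
import pickle
c=pickle.load(open("w3.pkl","rb"))
P=np.array([plane(c,p,.014,True)[:2]*1000 for p in ((289,167),(372,167),(369,285),(290,285))]);print(P,P.mean(0))
a,b=(P[0]-P[3]),(P[1]-P[2]);print(np.degrees(np.arctan2(a[1],a[0])),np.degrees(np.arctan2(b[1],b[0])),np.linalg.norm(a),np.linalg.norm(P[0]-P[1]))
E
```

```text
[[ 496.19871683 -320.09276929]
 [ 488.79807437 -377.55755452]
 [ 400.33257469 -366.78484849]
 [ 408.24599135 -307.14894832]] [ 448.39383931 -342.89603016]
-8.37200530369549 -6.9428935820915365 88.90008110182225 57.93937392044358
```

```bash
python3 -m handwheel '[[0,-0.06,-0.35,0,0,0,1],[0,0,-0.4,0,0,0,1],[0,0,-0.3,0,0,0,1],[0,0,0,0,0,0,1],[0,0,0,0,0,0,0.4],[0,0,0,0,0,0,0.3],[0,0,0,0,0,0,0.2],[0,0,0,0,0,0,0],[0,0,0,0,0,0,0],[0,0,0,0,0,0,0],[0,0,0,0,0,0,0],[0,0,0,0,0,0,0]]' 90
```

```text
time: 9.18
ee_pos: [0.4501, -0.3435, 0.1012]
orientation: [0.998, -0.065, 0.0, 0.0]
wrist_force: [-1.2, 2.4, 5.3]
opening: 0.0107
grasp_force: 88.9
```

```bash
python3 -m handwheel '[[0,0,0.4,0,0,0,0],[0.1,0.3,0.4,0,0,0,0],[0.14,0.5,0.2,0,0,0.03,0],[0.14,0.5,0,0,0,0.03,0],[0.14,0.5,0,0,0,0.03,0],[0.14,0.5,0,0,0,0,0],[0.14,0.5,0,0,0,0,0],[0.14,0.5,0,0,0,0,0],[0.14,0.5,0,0,0,0,0],[0.04,0.06,-0.3,0,0,0,0],[0,0,-0.3,0,0,0,0],[0,0,0,0,0,0,0]]'
python3 - <<'E'
from h import *
from workcell import viewer
c=viewer.camera_info("wrist");a=viewer.read_camera("wrist");cv2.imwrite("pics/w4.png",a)
import pickle;pickle.dump(c,open("w4.pkl","wb"))
E
```

```text
time: 10.68
ee_pos: [0.5591, 0.0428, 0.1376]
orientation: [0.997, 0.076, -0.004, -0.0]
wrist_force: [-0.2, -0.1, -3.8]
opening: 0.0109
grasp_force: 88.8
```

View pics/w4.png

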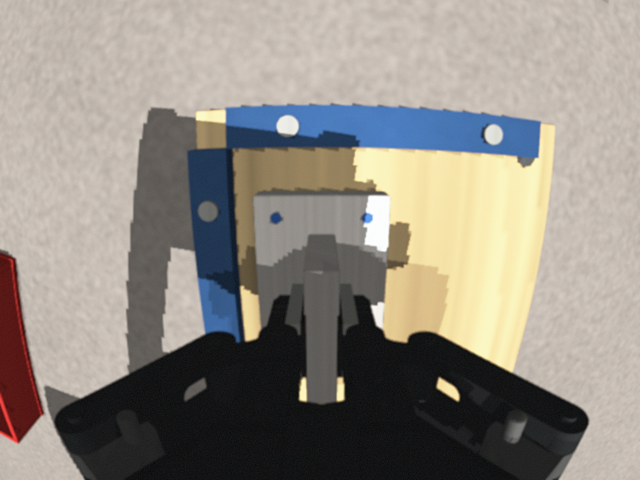

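The bracket is held level inside the fences: front foot edge (256,193)–(388,194), end-fence inner edge (233,148)–(520,156), long-fence inner edge (233,150)–(243,335).

```bash
python3 - <<'E'
from h import *
import pickle
np.set_printoptions(precision=1,suppress=True)
c=pickle.load(open("w4.pkl","rb"))
f=lambda p,z:plane(c,p,z,True)[:2]*1000
ang=lambda v:np.degrees(np.arctan2(v[1],v[0]))
A,B=f((256,193),.050),f((388,194),.050); D=f((257,260),.050)
E0,E1=f((238,148),.032),f((520,156),.032); L0,L1=f((233,152),.032),f((243,335),.032)
print('foot',A,B,np.linalg.norm(A-B),'yaw',ang(A-B)-90, 'side yaw',ang(A-D)); print('endfence yaw',ang(E0-E1)-90,'long yaw',ang(L0-L1),E0,E1,L0,L1)
y=np.radians(8.75); ex=np.array([np.cos(y),np.sin(y)]); ey=np.array([-ex[1],ex[0]])
M=(A+B)/2
print('gap x',(E0-M)@ex,(E1-M)@ex,'gap y',(L0-A)@ey,(L1-A)@ey)
print('expected corner gaps', (np.array([614.1,97])-A)@ex,(np.array([614.1,97])-A)@ey)
E
```

```text
foot [598.2  77.2] [606.5  20.9] 56.87472219040894 yaw 8.361396430516223 side yaw 6.921706208576822
endfence yaw 8.61557282401293 long yaw 7.916111971587468 [615.1  91.3] [636.3 -48.8] [612.9  93.5] [515.   79.8]
gap x 19.021323036589315 18.68893292421029 gap y 13.86059258277101 15.299294810557956
expected corner gaps 18.726652502970648 17.17600175053149
```

```bash
python3 -m handwheel '[[0,0,-0.1,0,0,0,0],[0,0,-0.05,0,0,0,0],[0,0,0,0,0,0,0],[0,0,0,0,0,0,0]]'
python3 -m handwheel '[[0,0,-0.03,0,0,0,0],[0,0,0,0,0,0,0],[0,0,0,0,0,0,0]]'
```

```text
time: 11.22
ee_pos: [0.562, 0.0424, 0.1258]
orientation: [0.997, 0.076, 0.0, 0.0]
wrist_force: [0.6, 0.6, -2.7]
opening: 0.0107
grasp_force: 89.0
time: 11.6
ee_pos: [0.5618, 0.0425, 0.1224]
orientation: [0.997, 0.076, -0.0, 0.0]
wrist_force: [-0.3, 0.1, -4.2]
opening: 0.0109
grasp_force: 89.0
```

```bash
python3 -m handwheel '[[0,0,-0.02,0,0,0,0],[0,0,0,0,0,0,0],[0,0,0,0,0,0,0]]'
python3 -m handwheel '[[0,0,-0.02,0,0,0,0],[0,0,0,0,0,0,0],[0,0,0,0,0,0,0]]'
```

```text
time: 11.98
ee_pos: [0.5618, 0.0425, 0.1203]
orientation: [0.997, 0.076, -0.0, -0.0]
wrist_force: [-1.1, -0.5, -2.9]
opening: 0.0106
grasp_force: 89.0
time: 12.35
ee_pos: [0.562, 0.0425, 0.1193]
orientation: [0.997, 0.076, 0.0, 0.0]
wrist_force: [-2.6, 0.4, 6.0]
opening: 0.0107
grasp_force: 90.2
```

Plate contact at about 9 N/mm stiffness. Next I slide toward the long fence.

```bash
python3 -m handwheel '[[-0.008,0.05,0,0,0,0,0],[-0.008,0.05,0,0,0,0,0],[-0.003,0.02,0,0,0,0,0],[0,0,0,0,0,0,0],[0,0,0,0,0,0,0]]'
python3 -m handwheel '[[-0.003,0.02,0,0,0,0,0],[0,0,0,0,0,0,0],[0,0,0,0,0,0,0]]'
python3 -m handwheel '[[-0.003,0.02,0,0,0,0,0],[0,0,0,0,0,0,0],[0,0,0,0,0,0,0]]'
```

```text
time: 12.98
ee_pos: [0.5612, 0.0544, 0.1192]
orientation: [0.997, 0.076, 0.002, 0.0]
wrist_force: [1.1, -2.8, 5.8]
opening: 0.0109
grasp_force: 90.4
time: 13.35
ee_pos: [0.561, 0.0563, 0.1192]
orientation: [0.997, 0.076, 0.002, 0.0]
wrist_force: [0.4, -3.6, 5.8]
opening: 0.0107
grasp_force: 90.5
time: 13.72
ee_pos: [0.5608, 0.0582, 0.1193]
orientation: [0.997, 0.076, 0.002, 0.0]
wrist_force: [1.4, -3.8, 5.2]
opening: 0.0106
grasp_force: 90.5
```

```bash
python3 -m handwheel '[[-0.002,0.015,0,0,0,0,0],[0,0,0,0,0,0,0],[0,0,0,0,0,0,0]]'
python3 -m handwheel '[[-0.002,0.015,0,0,0,0,0],[0,0,0,0,0,0,0],[0,0,0,0,0,0,0]]'
python3 -m handwheel '[[0.05,0.0077,0,0,0,0,0],[0.05,0.0077,0,0,0,0,0],[0,0,0,0,0,0,0],[0,0,0,0,0,0,0]]'
```

```text
time: 14.1
ee_pos: [0.5606, 0.0593, 0.1193]
orientation: [0.997, 0.076, 0.002, 0.001]
wrist_force: [-0.4, -5.2, 6.6]
opening: 0.0106
grasp_force: 90.5
time: 14.48
ee_pos: [0.5605, 0.0596, 0.1194]
orientation: [0.997, 0.077, 0.002, 0.002]
wrist_force: [1.2, -10.1, 6.3]
opening: 0.0113
grasp_force: 90.5
time: 14.98
ee_pos: [0.5632, 0.06, 0.1196]
orientation: [0.997, 0.077, -0.006, 0.002]
wrist_force: [-15.4, -14.6, 23.3]
opening: 0.0108
grasp_force: 93.2
```

Long fence contacted (TCP y 59.5). Sliding in x drags with about 11 mm still to go, so I ease off y and z, then slide.

```bash
python3 -m handwheel '[[0.003,-0.025,0.015,0,0,0,0],[0,0,0,0,0,0,0],[0,0,0,0,0,0,0]]'
python3 -m handwheel '[[0.03,0.0046,0,0,0,0,0],[0,0,0,0,0,0,0],[0,0,0,0,0,0,0]]'
```

```text
time: 15.35
ee_pos: [0.5691, 0.0605, 0.1193]
orientation: [0.997, 0.076, -0.0, 0.0]
wrist_force: [0.3, -3.6, -1.0]
opening: 0.0106
grasp_force: 89.2
time: 15.72
ee_pos: [0.5716, 0.0609, 0.1194]
orientation: [0.997, 0.076, -0.001, 0.0]
wrist_force: [-1.6, -4.8, -0.7]
opening: 0.0106
grasp_force: 89.3
```

```bash
python3 -m handwheel '[[0.02,0.003,0,0,0,0,0],[0,0,0,0,0,0,0],[0,0,0,0,0,0,0]]'
python3 -m handwheel '[[0.02,0.003,0,0,0,0,0],[0,0,0,0,0,0,0],[0,0,0,0,0,0,0]]'
python3 -m handwheel '[[0.02,0.003,0,0,0,0,0],[0,0,0,0,0,0,0],[0,0,0,0,0,0,0]]'
```

```text
time: 16.1
ee_pos: [0.5739, 0.0612, 0.1194]
orientation: [0.997, 0.076, -0.001, 0.0]
wrist_force: [-1.7, -4.8, -3.4]
opening: 0.0107
grasp_force: 89.0
time: 16.48
ee_pos: [0.5755, 0.0615, 0.1195]
orientation: [0.997, 0.076, -0.001, 0.0]
wrist_force: [-2.8, -4.7, -2.6]
opening: 0.0106
grasp_force: 89.2
time: 16.85
ee_pos: [0.5758, 0.0616, 0.1195]
orientation: [0.997, 0.076, -0.003, 0.0]
wrist_force: [-6.9, -5.7, 1.9]
opening: 0.0105
grasp_force: 89.9
```

```bash
python3 -m handwheel '[[0,0,-0.02,0,0,0,0],[-0.003,0.02,0,0,0,0,0],[0,0,0,0,0,0,0],[0,0,0,0,0,0,0]]'
python3 -m handwheel '[[0.02,0.003,0,0,0,0,0],[0,0,0,0,0,0,0],[0,0,0,0,0,0,0]]'
python3 - <<'E'
from workcell import telemetry
from scipy.spatial.transform import Rotation as R
s=telemetry.sense();r=R.from_quat(s['orientation']);print((r*R.from_quat([.997,.076,0,0]).inv()).as_rotvec(degrees=True),r.as_matrix()[:,2],s['wrist_torque'])
E
```

```text
time: 17.35
ee_pos: [0.5757, 0.0618, 0.1194]
orientation: [0.997, 0.076, -0.002, 0.002]
wrist_force: [-10.3, -12.3, 14.2]
opening: 0.0108
grasp_force: 91.8
time: 17.73
ee_pos: [0.5759, 0.0619, 0.1194]
orientation: [0.997, 0.076, -0.004, 0.002]
wrist_force: [-14.4, -13.1, 18.1]
opening: 0.0106
grasp_force: 92.3
[-0.23486368  0.42517121  0.0527174 ] [-0.00741866 -0.00410251 -0.99996407] [-1.96460147  1.83287457 -0.21894149]
```

```bash
python3 -m handwheel '[[0,0,0,0.002,-0.003,0,0],[0,0,0,0,0,0,0],[0,0,0,0,0,0,0]]'
python3 -m handwheel '[[0.008,0.011,-0.01,0.001,-0.001,0,0],[0,0,0,0,0,0,0],[0,0,0,0,0,0,0]]'
python3 - <<'E'
from workcell import telemetry
from scipy.spatial.transform import Rotation as R
s=telemetry.sense();r=R.from_quat(s['orientation']);print((r*R.from_quat([.997,.076,0,0]).inv()).as_rotvec(degrees=True),s['wrist_torque'])
E
```

```text
time: 18.1
ee_pos: [0.5753, 0.0614, 0.1192]
orientation: [0.997, 0.077, 0.0, -0.001]
wrist_force: [-14.0, -13.9, 17.9]
opening: 0.0108
grasp_force: 92.3
time: 18.48
ee_pos: [0.5752, 0.0614, 0.1192]
orientation: [0.997, 0.077, 0.001, -0.001]
wrist_force: [-18.2, -18.5, 27.0]
opening: 0.0107
grasp_force: 93.8
[ 0.15020246 -0.1402638   0.09681547] [-3.17605278  2.89324535 -0.27518191]
```

```bash
python3 -m handwheel '[[0.008,0.011,0,0,0,0,0],[0,0,0,0,0,0,0],[0,0,0,0,0,0,0],[0,0,0,0,0,0,0]]'
python3 - <<'E'
from h import *
from workcell import viewer,telemetry
from scipy.spatial.transform import Rotation as R
a=viewer.read_camera("wrist")[90:340,170:450];b=viewer.read_camera("side")[200:330,280:440]
a=cv2.resize(a,(448,400),interpolation=2);b=cv2.resize(b,None,fx=2.1,fy=2.1,interpolation=2)
b=cv2.copyMakeBorder(b,0,400-b.shape[0],0,0,0);cv2.imwrite("pics/fin.png",cv2.hconcat([a,b]))
s=telemetry.sense();r=R.from_quat(s['orientation']);print((r*R.from_quat([.997,.076,0,0]).inv()).as_rotvec(degrees=True),s['wrist_force'],s['ee_pos'])
E
```

```text
time: 18.98
ee_pos: [0.5753, 0.0615, 0.1192]
orientation: [0.997, 0.077, 0.001, -0.0]
wrist_force: [-19.9, -22.5, 29.0]
opening: 0.0108
grasp_force: 94.1
[ 0.0575004  -0.05610805  0.11620873] [-20.07328659 -22.27752875  30.28305945] [0.5753478  0.06155425 0.11919839]
```

View pics/fin.png

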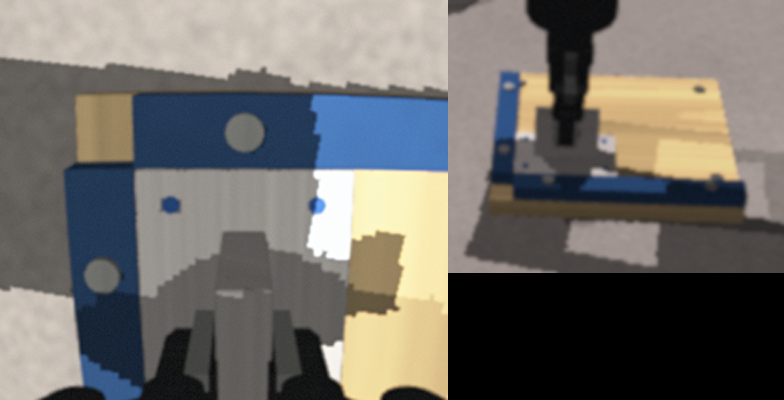

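The bracket sits tight against both fences and flat: its corner is at (135,170) in the left crop with no gaps visible. I'll shift some load from the plate to the fences, then hand in.

```bash
python3 -m handwheel '[[0.006,0.008,0.012,0,0,0,0],[0,0,0,0,0,0,0],[0,0,0,0,0,0,0],[0,0,0,0,0,0,0],[0,0,0,0,0,0,0]]'
python3 -m handwheel '[[0,0,0,0,0,0,0],[0,0,0,0,0,0,0],[0,0,0,0,0,0,0],[0,0,0,0,0,0,0]]'
```

```text
time: 19.7
ee_pos: [0.5754, 0.0617, 0.1193]
orientation: [0.997, 0.077, -0.0, 0.0]
wrist_force: [-18.6, -24.5, 22.9]
opening: 0.0107
grasp_force: 93.1
time: 20.2
ee_pos: [0.5754, 0.0617, 0.1193]
orientation: [0.997, 0.077, -0.0, 0.0]
wrist_force: [-19.3, -23.7, 21.5]
opening: 0.0108
grasp_force: 93.1
```

```bash
python3 -c "
from workcell import close_job
print(close_job())"
```

```text
the job is handed in; nothing more can be done
None
```

The offcut is in the scrap tray, and the bracket lies flat in the jig corner, touching both fences; the gripper is still holding it pressed there at about 20 N on each fence. The job was handed in at about 20 s, and I did not touch any of the other items.

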